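# Lift a lopsided mirror rail at its balance point into its rest

### The job

Pick up the long aluminium rail that carries the black mirror mount, gripping it at its balance point so that it comes up level, and lay it gently, level and right way up, across both saddles of the blue rest, with the balance point midway between the saddles; either end may point either way. Let go of it, and leave the bare rail and the chrome objective where they are.

Things in the scene. Friction and masses are not known exactly. Their poses are not given: they have to be found in the camera images.
- mirror_rail: Loose silver slotted rail 240 x 18 mm, 20 high, lying flat; on one end a black mirror mount, 22 thick, 50 wide, 50 high, its screws reach 24 mm back over the rail. 0.4 to 0.65 kg, lopsided: balance point 73 mm from the mount's back face, 167 mm from the bare end. Origin: at the balance point, on the underside; x along the rail to the mount, y across, z up. Gripped far from there it sags.
- cradle: Blue rest fixed to the table, base 92 x 90 x 8 mm. Origin: centre of its underside; x is the way a rail lies, z up. Two upright saddles, 10 mm thick, 70 wide, at x = -36 and +36 mm (62 mm clear between). Each has a flat rubber-lined floor 40 mm above the table, 40 mm wide in y, between lips that end 54 mm above the table. A seated rail's underside is 40 mm above the table.
- cradle_seat (a point): The point midway between the two saddles of the blue rest, at the height of the saddle floors, 40 mm above the table; axes as the rest's.
- bare_rail: Bystander: loose bare rail of the same section, 140 mm long, 18 mm wide, 20 mm high, without a mount. Origin at the centre of its underside, x along it.
- objective: Bystander: loose chrome microscope objective with a red ring, 27 mm across, 47 mm tall, standing upright. Origin at the centre of its underside.

How it is judged:
By the outcome, as a careful person would: the job done as asked, in the order asked, and still so for the second after the job is handed in, with the robot touching nothing.
It also fails if it takes over 48 s, if anything falls off the work surface, if the arm or the gripper's body presses on something with over 40 N, if the wrist force passes 120 N, or if a joint passes its speed limit or range.

### The arm

A 6-joint arm with a two-finger parallel gripper is mounted at the origin on a cart in front of the work surface, level with it; the furniture and walls round the work are solid. World frame = base frame: x ahead of the robot, y to its left, z up, the work surface at z = 0. Lengths are in m, angles in degrees, forces in N, time in s.
With the tool pointing down it reaches from about 0.25 to 0.725 m from the base axis. Payload 9.7 kg.
Tool frame: the origin (TCP) lies between the finger pads; the fingertips stand 19 mm ahead of it and the grasp point (between the pads) is the TCP; z points along the fingers, y is the line along which they close (so a half turn about z gives the same grasp; the last joint's range is limited). The gripper opens to 85 mm and grips with 20 to 120 N. Pads are 22 mm wide; open, the fingers measure 114 mm over their backs; the gripper's body (76 mm by 85 mm) begins 54 mm behind the grasp point. The pads swing forward as they close: fully open they stand 13 mm farther back than shut.
Start: joints at [-67.38, 4.979, 10.078, 95.1, 0, 90], TCP at [0.212, -0.508, 0.25] pointing down, gripper open.
Joint ranges: [-179.16, 179.16], [-48.56, 103.87], [-65.8, 70.77], [-126.05, 130.52], [-82.76, 87.17], [-180, 180]. Speed limits (degrees/s): [127.2, 127.2, 147.25, 180, 180, 180].

### API

Orientations are given as [roll, pitch, yaw] about the fixed x, y, z axes, in that order (R = Rz(yaw) Ry(pitch) Rx(roll)).
In Python, from workcell import telemetry, camera, calibration, workorder gives the robot as it stands.
- The arm moves only by the tool play_rows, never from a script. Its argument "increments" is a list of rows, each a list of 3 entries, a list of its own where there are three numbers: the shift along the tool's x, y, z in mm, then the turn, a rotation vector about the tool's x, y, z in degrees, then the closure, from 0 (fully open) to 1 (shut). In form: [[[x, y, z], [ax, ay, az], jaw], ...]. A call has 1 to 20 rows; each row is the pose to reach, as a shift and turn from the pose commanded when the call began, along the tool's axes at that moment; what a row does not reach only later rows make up. A row lasts 1/10 s, in which the tool goes at most 50 mm and 8.59 degrees, less where a joint would pass 70% of its speed; a pose out of reach is approached as far as the arm can. A call with a gripper value outside its range is refused whole. The fingers move at their own pace and stop on an object; "grip_force" is the grip in N (left out, the last holds). Time passes only in rows, so rows that repeat a pose let the fingers close. It gives the time, the measured TCP pose, the force, the opening and the grip force at its end, in the units of the state.
- telemetry.get_obs(): the state, without advancing time (a new reading comes with each control period).
- camera(name): name is "scene" or "top" or "wrist"; returns (picture, depth): 400x640x3 uint8, red, green, blue; 400x640 float32, m along the optical axis (not along the pixel's ray), 0 where there is no reading.
- calibration(name): a dict with "vertical_fov" (degrees; the focal length in pixels is half the picture's height over the tangent of half this angle, whatever the lens; pixels are square), "cx", "cy" (the principal point, pixels), "rvec" (rotation vector, rad) and "tvec" (3), from world to camera coordinates, as OpenCV has them; the wrist camera has in their place "hand_eye" (4x4, takes a point from camera to tool coordinates, whose origin is the TCP and whose axes are the flange's). Camera axes: x right, y down, z forward; pixel columns grow to the right and rows downward; lengths in m; the calibration is good to about 2 mm. A picture is of the moment at which its call begins: read the wrist's pose just before it. calibration takes no time and is no camera call.
- workorder.job_done(): hands the job in; it is judged then, once.
The state is a dict: "time": time; "q": joint angles; "qd": joint speeds; "joint_efforts": joint torques, N m; "ee_pos": TCP position; "tcp_rot": TCP orientation; "wrist_force": force on the tool from outside, world axes, zero at the start; "torque": the same for the moment, N m; "opening": finger opening in m; "grasp_force": force on a finger pad.
Only numpy, scipy, OpenCV 4.12 (cv2) and the standard library are available. Lean on these libraries where they do the work, as an engineer would, in place of code of your own. Each camera call takes 0.05 s, during which the arm holds its last target. There are 200 camera calls.

## Working session

There is one attempt and no reset: what is moved stays moved. The work goes in short steps, Python scripts to look and compute and a tool call to move; the robot and the scene stay as the last step left them, time stands still between calls to the robot, and variables do not carry over. Pictures are saved under pics/ and viewed, at most 10 in all, crops included, and the job is handed in when it is done.

Besides the shell and the picture viewer there is one more tool, called after "Emit:" as name(argument=value, ...), one argument or row to a line, values as JSON. play_rows: Moves the arm, as the interface text tells. Its arguments: {"type":"object","properties":{"increments":{"type":"array"},"grip_force":{"type":"number"}},"required":["increments"]}

```bash
ls; mkdir -p pics; cat > h.py <<'E'
import numpy as np, cv2
from workcell import telemetry, camera, calibration, workorder
from scipy.spatial.transform import Rotation as R
def K(c,h=400):
    f=h/2/np.tan(np.radians(c["vertical_fov"])/2); return f,c["cx"],c["cy"]
def cam_pose(name,obs=None):
    c=calibration(name)
    if name=="wrist":
        T=np.eye(4);T[:3,:3]=R.from_euler("xyz",obs["tcp_rot"],degrees=True).as_matrix();T[:3,3]=obs["ee_pos"]
        return c,T@np.array(c["hand_eye"])
    M=np.eye(4);M[:3,:3]=cv2.Rodrigues(np.array(c["rvec"],float))[0];M[:3,3]=np.ravel(c["tvec"])
    return c,np.linalg.inv(M)
def shot(name,fn):
    o=telemetry.get_obs(); c,T=cam_pose(name,o); p,d=camera(name)
    cv2.imwrite(fn+".png",p[:,:,::-1]); np.savez(fn+".npz",p=p,d=d,T=T,k=K(c)); return p,d,T,K(c)
def load(fn):
    z=np.load(fn+".npz"); return z["p"],z["d"],z["T"],z["k"]
def ray(uv,T,k,z):
    uv=np.atleast_2d(np.array(uv,float)); r=np.c_[(uv[:,0]-k[1])/k[0],(uv[:,1]-k[2])/k[0],np.ones(len(uv))]@T[:3,:3].T
    return T[:3,3]+r*((z-T[2,3])/r[:,2])[:,None]
def cloud(d,T,k):
    v,u=np.mgrid[:400,:640]; P=np.stack([(u-k[1])/k[0]*d,(v-k[2])/k[0]*d,d],-1)@T[:3,:3].T+T[:3,3]
    P[d<=0]=np.nan; return P
E
python3 - <<'E'
from h import *
print(telemetry.get_obs())
for n in("top","scene"):
    p,d,T,k=shot(n,"pics/"+n+"0"); print(n,k,T.round(3).tolist(),(d>0).mean())
print(calibration("wrist"))
E
```

```text
pics
{'time': 0.0, 'q': array([-6.73792352e+01,  5.01139640e+00,  1.00331183e+01,  9.50995243e+01,
       -1.66498815e-04,  8.99993823e+01]), 'qd': array([-0.07072351,  0.10209236,  0.09403233, -0.04052121, -0.03814024,
       -0.02484074]), 'joint_efforts': array([-1.60878277e-03, -5.20393753e+01,  4.64799035e+01,  1.66053465e-02,
       -1.03132572e-04, -2.04323726e-05]), 'ee_pos': array([ 0.21146452, -0.50749442,  0.24956825]), 'tcp_rot': array([-1.79922198e+02,  1.65659846e-04,  2.26213827e+01]), 'wrist_force': array([-0.661419  , -1.06569779,  0.06950627]), 'torque': array([-0.02974786,  0.04797377, -0.01497366]), 'grasp_force': 0.0, 'opening': 0.08548566206820918}
top (np.float64(396.1049857313481), 316.5299460322874, 197.92686002965178) [[0.027, -0.98, 0.195, 0.271], [-0.999, -0.023, 0.025, -0.034], [-0.02, -0.196, -0.98, 1.316], [0.0, 0.0, 0.0, 1.0]] 0.99623828125
scene (np.float64(366.6133984674655), 321.41490804690386, 199.31997628733427) [[-0.722, -0.333, 0.606, -0.096], [-0.692, 0.35, -0.632, 0.621], [-0.002, -0.875, -0.483, 0.546], [0.0, 0.0, 0.0, 1.0]] 0.97405859375
{'vertical_fov': 62.38141754403074, 'cx': 316.51518497578564, 'cy': 200.34709980495543, 'hand_eye': array([[ 5.78740178e-04, -9.52422058e-01, -3.04781706e-01,
         7.85813966e-02],
       [ 9.99999614e-01,  7.52778836e-04, -4.53515454e-04,
        -3.64874639e-04],
       [ 6.61371339e-04, -3.04781325e-01,  9.52422126e-01,
        -1.23300216e-01],
       [ 0.00000000e+00,  0.00000000e+00,  0.00000000e+00,
         1.00000000e+00]])}
```

View pics/top0.png

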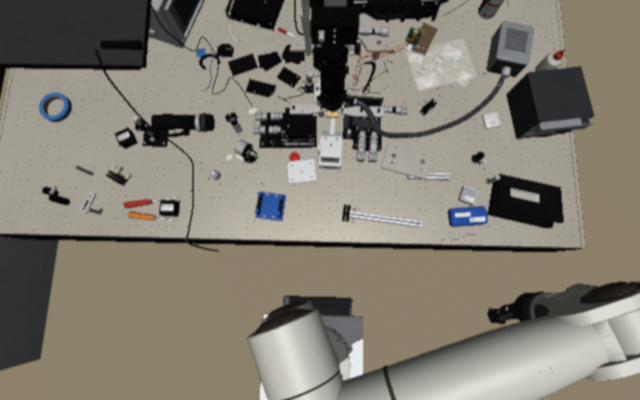

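View pics/scene0.png

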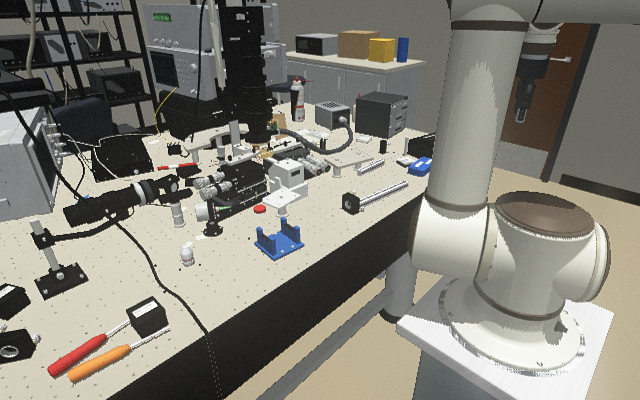

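The top view shows the mirror rail with its mount at about (347,213) and its bare end at (421,223). The blue rest is at (270,206), the bare rail near (430,177) and the objective near (215,175). The white device stands behind the rest, at (300,170).

```bash
python3 - <<'E'
from h import *
p,d,T,k=load("pics/top0"); P=cloud(d,T,k)
print("table z",P[225:232,300:330,2].mean(), "hgt rail",P[214:222,370:410,2].max())
print("rail px", ray([[346,213],[421,223]],T,k,.02).round(3).tolist(), "cradle",ray([270,206],T,k,.03).round(3), "obj",ray([215,175],T,k,.03).round(3),"bare",ray([430,177],T,k,.02).round(3))
def axis(m,off=(0,0)):
    X=P[m][:,:2]; c,s,a=cv2.minAreaRect(X.astype(np.float32)); return np.round(c,4),np.round(s,4),a
roi=np.zeros((400,640),bool);roi[200:230,338:428]=1
m=roi&(P[...,2]>.012)&(P[...,2]<.03); print("rail",m.sum(),axis(m), np.median(P[m][:,2]))
m=roi&(P[...,2]>.03); print("mount",m.sum(),axis(m),P[m][:,2].max())
h=cv2.cvtColor(p,cv2.COLOR_RGB2HSV)
b=(h[...,0]>100)&(h[...,0]<130)&(h[...,1]>120); b[:,:250]=0;b[:,292:]=0;b[:185]=0;b[225:]=0
print("blue",b.sum(),axis(b),np.nanmin(P[b][:,2]),P[b][:,2].max())
E
```

```text
table z nan hgt rail 0.027123934931616356
rail px [[0.481, -0.1, 0.02], [0.453, -0.346, 0.02]] cradle [[0.496 0.152 0.03 ]] obj [[0.598 0.343 0.03 ]] bare [[ 0.609 -0.38   0.02 ]]
rail 438 (array([ 0.4704, -0.2171]), array([0.2613, 0.0445]), 85.878662109375) 0.020056086683460372
mount 115 (array([ 0.4806, -0.1096]), array([0.0454, 0.0496]), 83.71097564697266) 0.05508824011148272
blue 582 (array([0.4998, 0.1523]), array([0.0799, 0.0888]), 77.18133544921875) 0.0005914029314018077 nan
```

Emit:
play_rows(
  increments=[
    [[363, -195, 0], [0, 0, -61], 0],
    [[363, -195, 0], [0, 0, -61], 0],
    [[363, -195, 0], [0, 0, -61], 0],
    [[363, -195, 0], [0, 0, -61], 0],
    [[363, -195, 0], [0, 0, -61], 0],
    [[363, -195, 0], [0, 0, -61], 0],
    [[363, -195, 0], [0, 0, -61], 0],
    [[363, -195, 0], [0, 0, -61], 0],
    [[363, -195, 0], [0, 0, -61], 0],
    [[363, -195, 0], [0, 0, -61], 0],
    [[363, -195, 0], [0, 0, -61], 0],
    [[363, -195, 0], [0, 0, -61], 0],
    [[363, -195, 0], [0, 0, -61], 0],
    [[363, -195, 0], [0, 0, -61], 0],
    [[363, -195, 0], [0, 0, -61], 0],
    [[363, -195, 0], [0, 0, -61], 0],
  ],
)

```text
time: 1.7
ee_pos: [0.4715, -0.1884, 0.2504]
tcp_rot: [180.0, 0.0, 83.6]
wrist_force: [1.0, 0.1, -0.5]
opening: 0.0851
grasp_force: 0.0
```

```bash
python3 - <<'E'
from h import *
p,d,T,k=shot("wrist","pics/w1"); o=telemetry.get_obs(); print(o["ee_pos"],o["tcp_rot"],o["wrist_force"])
P=cloud(d,T,k); print(T.round(3).tolist(), (d>0).mean())
E
```

```text
[ 0.4715135  -0.18826161  0.25029794] [ 1.79998793e+02 -3.52908473e-05  8.35978286e+01] [-0.01890482  0.27705804 -0.08361288]
[[0.994, -0.106, -0.034, 0.48], [-0.111, -0.947, -0.303, -0.11], [0.0, 0.304, -0.953, 0.374], [0.0, 0.0, 0.0, 1.0]] 0.9960078125
```

View pics/w1.png

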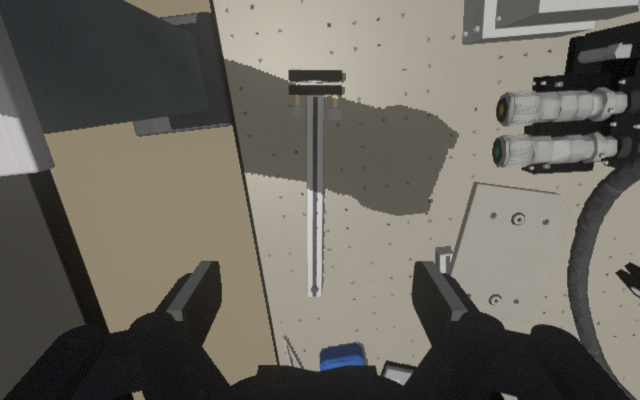

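The wrist view shows the rail running nearly straight down the image, from the mount's back face at about (316,95) to the bare end at (315,296). The screws are at rows 95–115.

```bash
python3 - <<'E'
from h import *
p,d,T,k=load("pics/w1"); P=cloud(d,T,k)
roi=np.zeros((400,640),bool);roi[60:305,280:350]=1
print("table",np.nanmedian(P[220:280,340:400,2]))
m=roi&(P[...,2]>.014)&(P[...,2]<.026); n,l,s,_=cv2.connectedComponentsWithStats(m.astype(np.uint8)); m=l==1+s[1:,4].argmax()
X=P[m]; print("rail z",np.median(X[:,2]),cv2.minAreaRect(X[:,:2].astype(np.float32)))
c=[];
for v in range(130,290,4):
    u=np.where(m[v])[0]; c.append(np.r_[ray([(u[0]+u[-1])/2,v],T,k,.02)[0],np.ptp(u)+1])
c=np.array(c); vx,vy,x0,y0=cv2.fitLine(c[:,:2].astype(np.float32),cv2.DIST_HUBER,0,.001,.001).ravel()
if vy<0: vx,vy=-vx,-vy
a=np.array([vx,vy]); print("dir",np.degrees(np.arctan2(vy,vx)),"px width",c[[0,-1],3])
v=np.where(m[:,315])[0]; end=ray([315,v.max()+.5],T,k,.02)[0,:2]; o=np.array([x0,y0]); end=o+a*((end-o)@a)
mm=roi&(P[...,2]>.042)&(P[...,2]<.058); Q=P[mm]; t=(Q[:,:2]-end)@a; w=(Q[:,:2]-end)@np.array([-a[1],a[0]])
print("end",end,v.min(),v.max(),"mount t",np.percentile(t,[1,5,50,95,99]),"w",np.percentile(w,[1,99]),"z",np.percentile(Q[:,2],[5,95]))
print("rail t",np.percentile((X[:,:2]-end)@a,[.5,99.5]))
g=end+a*.167; print("balance",g)
e=telemetry.get_obs(); Rm=R.from_euler("xyz",e["tcp_rot"],degrees=True).as_matrix()
print("shift tool mm",(Rm.T@(np.r_[g,.022]-e["ee_pos"])*1000).round(1),"turn",-(np.degrees(np.arctan2(vy,vx))-e["tcp_rot"][2]))
E
```

```text
table -0.00036919740341528895
rail z 0.019746780189263125 ((0.4650726914405823, -0.22913533449172974), (0.23949453234672546, 0.017465563490986824), 83.11727905273438)
dir 83.16665 px width [17. 15.]
end [ 0.45071001 -0.34645162] 95 296 mount t [0.21685435 0.22068857 0.24574335 0.25887883 0.25973057] w [-0.02411735  0.02430842] z [0.04645804 0.05114432]
rail t [0.00060451 0.2377625 ]
balance [ 0.47057999 -0.18063792]
shift tool mm [  7.5  -1.8 228.3] turn 0.4311797495577139
```

Emit:
play_rows(
  increments=[
    [[7.5, -1.8, 40], [0, 0, 0.4], 0],
    [[7.5, -1.8, 80], [0, 0, 0.4], 0],
    [[7.5, -1.8, 120], [0, 0, 0.4], 0],
    [[7.5, -1.8, 155], [0, 0, 0.4], 0],
    [[7.5, -1.8, 180], [0, 0, 0.4], 0],
    [[7.5, -1.8, 200], [0, 0, 0.4], 0],
    [[7.5, -1.8, 215], [0, 0, 0.4], 0],
    [[7.5, -1.8, 223], [0, 0, 0.4], 0],
    [[7.5, -1.8, 228], [0, 0, 0.4], 0],
    [[7.5, -1.8, 228], [0, 0, 0.4], 0],
    [[7.5, -1.8, 228], [0, 0, 0.4], 0],
  ],
)

```text
time: 2.85
ee_pos: [0.4712, -0.1806, 0.0231]
tcp_rot: [179.9, 0.0, 83.2]
wrist_force: [0.5, -0.6, -0.1]
opening: 0.0854
grasp_force: 0.0
```

Emit:
play_rows(
  increments=[
    [[0, 0, 0], [0, 0, 0], 0.4],
    [[0, 0, 0], [0, 0, 0], 0.6],
    [[0, 0, 0], [0, 0, 0], 0.7],
    [[0, 0, 0], [0, 0, 0], 0.8],
    [[0, 0, 0], [0, 0, 0], 0.9],
    [[0, 0, 0], [0, 0, 0], 1],
    [[0, 0, 0], [0, 0, 0], 1],
    [[0, 0, 0], [0, 0, 0], 1],
    [[0, 0, 0], [0, 0, 0], 1],
    [[0, 0, 0], [0, 0, 0], 1],
  ],
  grip_force=70,
)

```text
time: 3.85
ee_pos: [0.4707, -0.1805, 0.0226]
tcp_rot: [180.0, 0.0, 83.2]
wrist_force: [-2.4, 1.1, 6.1]
opening: 0.0162
grasp_force: 70.9
```

Emit:
play_rows(
  increments=[
    [[0, 0, -3], [0, 0, 0], 1],
    [[0, 0, -8], [0, 0, 0], 1],
    [[0, 0, -16], [0, 0, 0], 1],
    [[0, 0, -26], [0, 0, 0], 1],
    [[0, 0, -36], [0, 0, 0], 1],
    [[0, 0, -44], [0, 0, 0], 1],
    [[0, 0, -50], [0, 0, 0], 1],
    [[0, 0, -50], [0, 0, 0], 1],
    [[0, 0, -50], [0, 0, 0], 1],
    [[0, 0, -50], [0, 0, 0], 1],
  ],
)

```text
time: 4.85
ee_pos: [0.4704, -0.1803, 0.0718]
tcp_rot: [-180.0, -0.0, 83.2]
wrist_force: [-0.2, -0.0, -6.7]
opening: 0.0166
grasp_force: 69.6
```

```bash
python3 - <<'E'
from h import *
p,d,T,k=shot("wrist","pics/w2"); o=telemetry.get_obs(); print(o["ee_pos"],o["tcp_rot"],o["wrist_force"],o["torque"],o["opening"],o["grasp_force"])
P=cloud(d,T,k); Rm=R.from_euler("xyz",o["tcp_rot"],degrees=True).as_matrix(); L=(P-o["ee_pos"])@Rm
# rail-top points in tool frame on centre columns
for lo,hi in((-.16,-.12),(-.12,-.08),(-.08,-.04),(.03,.045),(.05,.07),(.073,.10)):
    m=(L[...,0]>lo)&(L[...,0]<hi)&(abs(L[...,1])<.007)&(L[...,2]>-.04)&(L[...,2]<.03)
    if m.sum(): print(lo,hi,m.sum(),np.median(L[m],0).round(4))
E
```

```text
[ 0.47035622 -0.18032482  0.07174508] [-1.79950224e+02 -1.24624865e-02  8.32195190e+01] [ 0.16927932 -0.11985488 -4.86797952] [0.0418577  0.03358066 0.01753668] 0.01643484909161222 69.58384394645691
-0.08 -0.04 336 [-0.0435  0.0001  0.003 ]
0.03 0.045 1227 [0.0377 0.0001 0.0028]
0.05 0.07 1779 [0.0595 0.     0.0026]
0.073 0.1 3550 [ 0.0844  0.0001 -0.0273]
```

View pics/w2.png

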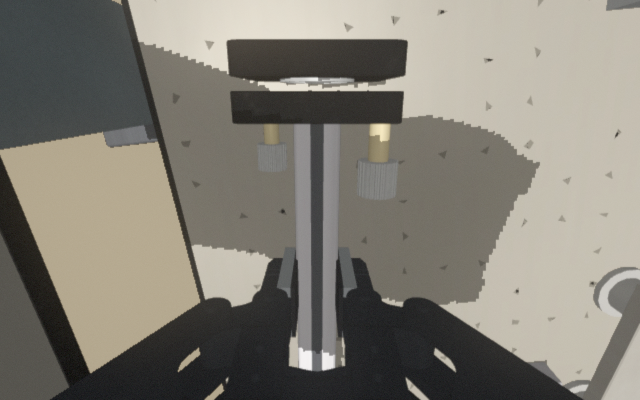

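The rail is gripped and level: its top sits 2.6–3.0 mm beyond the TCP from −44 to +60 mm, and the mount's back face is near tool x = 73 mm. Next I look at the rest from the side, so that the rail does not hide it.

Emit:
play_rows(
  increments=[
    [[0, 0, -15], [0, 0, 0], 1],
    [[0, 0, -40], [0, 0, 0], 1],
    [[0, 0, -70], [0, 0, 0], 1],
    [[0, 0, -100], [0, 0, 0], 1],
    [[15, -8, -130], [0, 0, 0], 1],
    [[40, -21, -155], [0, 0, 0], 1],
    [[70, -38, -170], [0, 0, 0], 1],
    [[100, -54, -178], [0, 0, 0], 1],
    [[130, -70, -178], [0, 0, 0], 1],
    [[160, -86, -178], [0, 0, 0], 1],
    [[190, -102, -178], [0, 0, 0], 1],
    [[220, -118, -178], [0, 0, 0], 1],
    [[245, -131, -178], [0, 0, 0], 1],
    [[260, -139, -178], [0, 0, 0], 1],
    [[265, -142, -178], [0, 0, 0], 1],
    [[265, -142, -178], [0, 0, 0], 1],
    [[265, -142, -178], [0, 0, 0], 1],
  ],
)

```text
time: 6.6
ee_pos: [0.3611, 0.099, 0.2507]
tcp_rot: [180.0, 0.0, 83.2]
wrist_force: [-0.1, -0.3, -5.1]
opening: 0.0161
grasp_force: 69.6
```

```bash
python3 - <<'E'
from h import *
p,d,T,k=shot("wrist","pics/w3"); P=cloud(d,T,k)
h=cv2.cvtColor(p,cv2.COLOR_RGB2HSV); b=((h[...,0]>100)&(h[...,0]<130)&(h[...,1]>120)).astype(np.uint8)
n,l,s,_=cv2.connectedComponentsWithStats(b); i=1+s[1:,4].argmax(); print(s[i]); x,y,w,hh=s[i,:4]
m=np.zeros_like(b,bool); m[max(y-5,0):y+hh+5,x-5:x+w+5]=1; Q=P[m]; 
for lo,hi in((.005,.012),(.03,.05),(.05,.058),(.06,.3)):
    q=(Q[:,2]>lo)&(Q[:,2]<hi); X=Q[q]; 
    if len(X)>5: print(lo,hi,len(X),cv2.minAreaRect(X[:,:2].astype(np.float32)))
E
```

```text
[ 397   55  105   92 5829]
0.005 0.012 5363 ((0.5007745623588562, 0.1547020524740219), (0.09136297553777695, 0.09019041806459427), 84.16796112060547)
0.03 0.05 1211 ((0.49997442960739136, 0.15449395775794983), (0.08207181841135025, 0.0687825083732605), 84.06424713134766)
0.05 0.058 778 ((0.5008796453475952, 0.1544823795557022), (0.08184414356946945, 0.07029339671134949), 84.08380126953125)
0.06 0.3 756 ((0.39374610781669617, 0.17630669474601746), (0.0194185022264719, 0.005135184619575739), 86.921142578125)
```

View pics/w3.png

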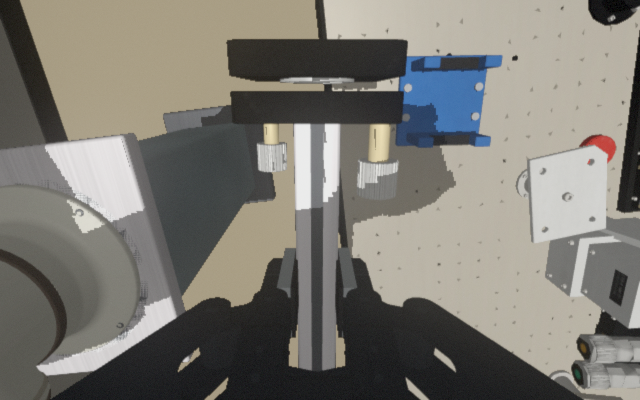

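The wrist view shows the blue rest at columns 397–502, rows 55–147. Its saddles are at about rows 62 and 140, and the white plate starts near column 520. The measured sizes, 91 × 90 mm base and 82 × 70 mm over the saddles, match those given, with a yaw of about 84.1°.

```bash
python3 - <<'E'
from h import *
p,d,T,k=load("pics/w3"); P=cloud(d,T,k); o=telemetry.get_obs()
c=np.array([.5006,.1546]);yaw=np.radians(84.1);a=np.array([np.cos(yaw),np.sin(yaw)]);b=np.array([-a[1],a[0]])
for P in (P,cloud(*load("pics/top0")[1:])):
    x=(P[...,:2]-c)@a;y=(P[...,:2]-c)@b
    m=(P[...,2]>.015)&(P[...,2]<.4)&(x>-.2)&(x<.13)&(y<-.045)&(y>-.15)  # away from robot side
    if m.sum(): print("far side: nearest y",y[m].max(),"z max",P[m][:,2].max(),"z of nearest",P[m][y[m]>y[m].max()-.01].round(3)[:3])
Rm=R.from_euler("xyz",o["tcp_rot"],degrees=True).as_matrix()
print((Rm.T@(np.r_[c,.0630]-o["ee_pos"])*1000).round(1),o["tcp_rot"])
p,d,T,k=load("pics/w3"); L=(cloud(d,T,k)-o["ee_pos"])@Rm
m=(L[...,0]>.03)&(L[...,0]<.07)&(abs(L[...,1])<.007)&(abs(L[...,2])<.02); print("rail top below tcp",np.median(L[m],0))
m=(L[...,0]>.06)&(L[...,0]<.12)&(abs(L[...,1])<.025)&(L[...,2]<-.015)&(L[...,2]>-.04);print("mount x",np.percentile(L[m][:,0],[1,99]))
E
```

```text
far side: nearest y -0.07473770316340972 z max 0.06069823524238288 z of nearest [[0.579 0.094 0.05 ]
 [0.575 0.093 0.05 ]
 [0.576 0.093 0.051]]
far side: nearest y -0.0791485377121503 z max 0.0911528867392346 z of nearest [[0.583 0.093 0.058]
 [0.58  0.093 0.055]
 [0.58  0.09  0.056]]
[ 71.9 131.7 187.6] [1.79980719e+02 9.75838541e-03 8.31772607e+01]
rail top below tcp [ 5.06077381e-02 -7.63763318e-05  2.57908968e-03]
mount x [0.06197693 0.09279787]
```

Emit:
play_rows(
  increments=[
    [[5, 10, 0], [0, 0, -0.2], 1],
    [[17, 30, 0], [0, 0, -0.5], 1],
    [[30, 55, 0], [0, 0, -0.9], 1],
    [[44, 80, 0], [0, 0, -0.9], 1],
    [[57, 105, 5], [0, 0, -0.9], 1],
    [[66, 122, 15], [0, 0, -0.9], 1],
    [[71, 130, 35], [0, 0, -0.9], 1],
    [[72, 132, 60], [0, 0, -0.9], 1],
    [[72, 132, 85], [0, 0, -0.9], 1],
    [[72, 132, 110], [0, 0, -0.9], 1],
    [[72, 132, 130], [0, 0, -0.9], 1],
    [[72, 132, 142], [0, 0, -0.9], 1],
    [[72, 132, 147], [0, 0, -0.9], 1],
    [[72, 132, 147], [0, 0, -0.9], 1],
    [[72, 132, 147], [0, 0, -0.9], 1],
  ],
)

```text
time: 8.15
ee_pos: [0.5012, 0.1555, 0.1043]
tcp_rot: [179.9, -0.0, 84.1]
wrist_force: [0.0, -0.3, -5.2]
opening: 0.0163
grasp_force: 69.6
```

```bash
python3 - <<'E'
from h import *
p,d,T,k=shot("wrist","pics/w4"); o=telemetry.get_obs(); P=cloud(d,T,k); print(o["ee_pos"],o["tcp_rot"],o["wrist_force"])
Rm=R.from_euler("xyz",o["tcp_rot"],degrees=True).as_matrix(); L=(P-o["ee_pos"])@Rm
m=(L[...,0]>.02)&(L[...,0]<.07)&(abs(L[...,1])<.007)&(abs(L[...,2])<.02); print("rail top",np.median(L[m],0))
h=cv2.cvtColor(p,cv2.COLOR_RGB2HSV); b=((h[...,0]>100)&(h[...,0]<130)&(h[...,1]>120))
for lo,hi in((.004,.014),(.048,.058)):
  m=b&(P[...,2]>lo)&(P[...,2]<hi); print(m.sum(),"tool-frame x",np.percentile(L[m][:,0],[1,99]).round(4),"y",np.percentile(L[m][:,1],[1,99]).round(4))
cv2.imwrite("pics/w4.png",p[:,:,::-1])
E
```

```text
[0.50118354 0.15550362 0.10441234] [ 1.79911474e+02 -3.61675995e-02  8.41109529e+01] [-0.6899017   0.03774282 -5.20834815]
rail top [4.62630608e-02 2.14150191e-05 2.91980120e-03]
2884 tool-frame x [-0.0438  0.0423] y [-0.0437  0.0436]
419 tool-frame x [0.03   0.0391] y [-0.0345 -0.0206]
```

View pics/w4.png

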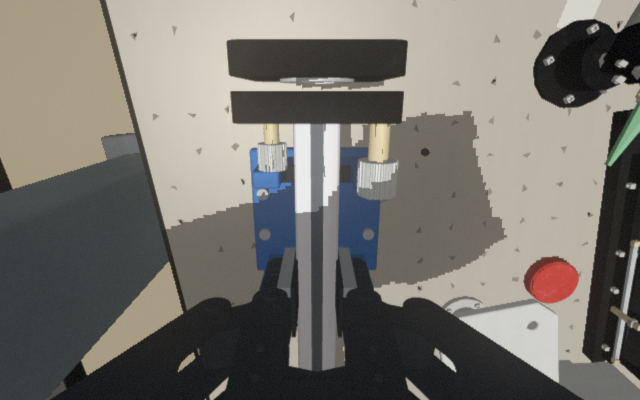

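The wrist view shows the rest centred under the rail: base edges at columns 250 and 380, rail at about 317, screws clear of the front saddle at row 150. I lower gently.

Emit:
play_rows(
  increments=[
    [[-1, 0, 5], [0, 0, 0], 1],
    [[-1, 0, 12], [0, 0, 0], 1],
    [[-1, 0, 20], [0, 0, 0], 1],
    [[-1, 0, 27], [0, 0, 0], 1],
    [[-1, 0, 32], [0, 0, 0], 1],
    [[-1, 0, 35], [0, 0, 0], 1],
    [[-1, 0, 37], [0, 0, 0], 1],
    [[-1, 0, 38], [0, 0, 0], 1],
    [[-1, 0, 39], [0, 0, 0], 1],
    [[-1, 0, 39.5], [0, 0, 0], 1],
    [[-1, 0, 40], [0, 0, 0], 1],
    [[-1, 0, 40.5], [0, 0, 0], 1],
    [[-1, 0, 40.5], [0, 0, 0], 1],
    [[-1, 0, 40.5], [0, 0, 0], 1],
  ],
)

```text
time: 9.6
ee_pos: [0.5004, 0.1544, 0.0628]
tcp_rot: [-180.0, -0.0, 84.1]
wrist_force: [0.4, -0.1, -4.9]
opening: 0.0164
grasp_force: 69.7
```

Emit:
play_rows(
  increments=[
    [[0, 0, 0.4], [0, 0, 0], 1],
    [[0, 0, 0.4], [0, 0, 0], 1],
    [[0, 0, 0.8], [0, 0, 0], 1],
    [[0, 0, 0.8], [0, 0, 0], 1],
  ],
)

```text
time: 10.0
ee_pos: [0.5005, 0.1545, 0.0626]
tcp_rot: [180.0, -0.0, 84.1]
wrist_force: [-3.1, -1.0, 3.8]
opening: 0.0165
grasp_force: 70.9
```

Contact felt: the vertical force went from −4.9 to +3.8 N. I release slowly.

Emit:
play_rows(
  increments=[
    [[0, 0, 0.5], [0, 0, 0], 0.78],
    [[0, 0, 0.5], [0, 0, 0], 0.76],
    [[0, 0, 0.5], [0, 0, 0], 0.74],
    [[0, 0, 0.5], [0, 0, 0], 0.72],
    [[0, 0, 0.5], [0, 0, 0], 0.7],
    [[0, 0, 0.5], [0, 0, 0], 0.65],
    [[0, 0, 0.5], [0, 0, 0], 0.6],
    [[0, 0, 0.5], [0, 0, 0], 0.55],
    [[0, 0, 0.5], [0, 0, 0], 0.5],
    [[0, 0, 0.5], [0, 0, 0], 0.45],
    [[0, 0, 0.5], [0, 0, 0], 0.45],
    [[0, 0, 0.5], [0, 0, 0], 0.45],
  ],
  grip_force=20,
)

```text
time: 11.2
ee_pos: [0.5004, 0.1544, 0.0615]
tcp_rot: [180.0, -0.0, 84.1]
wrist_force: [0.1, 0.1, 0.4]
opening: 0.0466
grasp_force: 0.0
```

Emit:
play_rows(
  increments=[
    [[0, 0, -4], [0, 0, 0], 0.45],
    [[0, 0, -12], [0, 0, 0], 0.45],
    [[0, 0, -25], [0, 0, 0], 0.45],
    [[0, 0, -45], [0, 0, 0], 0.45],
    [[0, 0, -75], [0, 0, 0], 0.45],
    [[0, 0, -110], [0, 0, 0], 0.45],
    [[0, 0, -145], [0, 0, 0], 0.45],
    [[0, 0, -175], [0, 0, 0], 0.45],
    [[0, 0, -190], [0, 0, 0], 0.45],
    [[0, 0, -190], [0, 0, 0], 0.45],
    [[0, 0, -190], [0, 0, 0], 0.45],
  ],
)

```text
time: 12.3
ee_pos: [0.5005, 0.1544, 0.2516]
tcp_rot: [180.0, -0.0, 84.1]
wrist_force: [-0.3, -0.1, -1.2]
opening: 0.0465
grasp_force: 0.0
```

```bash
python3 - <<'E'
from h import *
p,d,T,k=shot("wrist","pics/w5"); o=telemetry.get_obs(); P=cloud(d,T,k); print(o["ee_pos"],o["wrist_force"])
c=np.array([.5006,.1546]);y=np.radians(84.1);a=np.array([np.cos(y),np.sin(y)]);b=np.array([-a[1],a[0]])
x=(P[...,:2]-c)@a;w=(P[...,:2]-c)@b;z=P[...,2]
for lo,hi in((-.165,-.13),(-.13,-.08),(-.08,-.03),(-.03,.02),(.02,.07)):
    m=(x>lo)&(x<hi)&(abs(w)<.03)&(z>.056)&(z<.066); print(lo,m.sum(),"z",np.median(z[m]).round(4),"w",np.percentile(w[m],[2,98]).round(4))
m=(abs(w)<.008)&(z>.054)&(z<.066); print("rail x",np.percentile(x[m],[.1,99.9]))
m=(abs(w)<.03)&(z>.084)&(z<.1)&(x>.03)&(x<.15); print("mount x",np.percentile(x[m],[1,99]),"w",np.percentile(w[m],[1,99]),z[m].max())
h=cv2.cvtColor(p,cv2.COLOR_RGB2HSV); m=(h[...,0]>100)&(h[...,0]<130)&(h[...,1]>120)&(z>.005)&(z<.012)&(abs(x)<.06)
print("base x",np.percentile(x[m],[.5,99.5]),"w",np.percentile(w[m],[.5,99.5]))
E
```

```text
[0.50021109 0.1543493  0.25082913] [-0.4458906   0.01617041 -0.70636698]
-0.165 425 z 0.0598 w [-0.0088  0.0081]
-0.13 663 z 0.0597 w [-0.0085  0.0079]
-0.08 795 z 0.0596 w [-0.009   0.0086]
-0.03 879 z 0.0598 w [-0.0087  0.0082]
0.02 1031 z 0.0598 w [-0.0089  0.0086]
rail x [-0.1674358   0.06958791]
mount x [0.0491603  0.09222534] w [-0.02450292  0.02398904] 0.09255445935568302
base x [-0.04225698  0.04410776] w [-0.04347398  0.04303131]
```

View pics/w5.png

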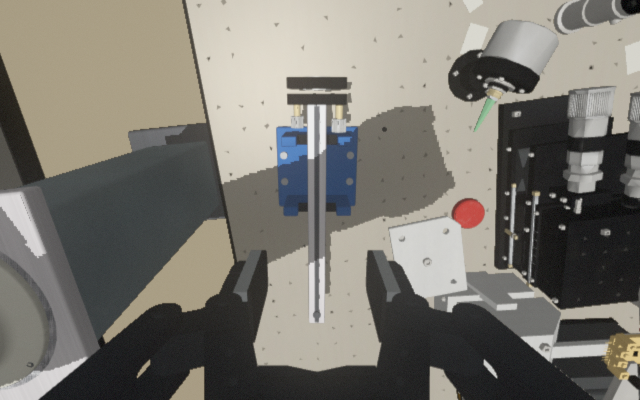

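The rail lies level on both saddles, with its top at 59.7 mm all along and its sides centred to under 1 mm. The bare end is 167 mm from the seat point, so the balance point is midway to within about 1–2 mm. The gripper is clear.

```bash
python3 -c "
from workcell import workorder; print(workorder.job_done())"
```

```text
the job is handed in; nothing more can be done
None
```

The mirror rail lies level and right way up across both saddles of the blue rest, its balance point midway between them to about 1–2 mm, and it has been let go and the job handed in at about 12 s; I never went near the bare rail or the objective, but took no later picture of them.

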